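# Raise the telescoping price-sign pole on the bakery counter

### The job

Raise the price-sign pole on the bread counter: press the round release button on its wooden stand fully in, then take the black card clip on top of the pole and draw it straight up, past its first stop, until the pole is fully out at its second stop. Be gentle with the clip, its plastic cracks if it is squeezed or yanked hard, and leave the bread roll, the jar and the tongs where they are. Finish while still holding the clip with the pole fully extended: the pole sinks back if it is let go.

Things in the scene. Friction and masses are not known exactly. Their poses are not given: they have to be found in the camera images.
- sign_stand: Wooden block 64 x 155 mm, 95 mm high, on a steel foot 110 x 200 x 8 mm, fixed to the counter; place and heading (up to 50 degrees) vary. Origin: centre of the underside, on the counter; y along the long side, z up. The pole leaves its top at y = +40 mm (collar 40 mm across, 5 mm high), the release button sits in its top at y = -45 mm (ring 36 mm across, 3 mm high), both at x = 0.
- button_top (a point): Centre of the top face of the round grey release button, 28 mm across, which stands 14 mm above the block's top (109 mm above the counter) when out. It moves with the button. Pressed straight down.
- release_button (a joint): How far the button is pressed, m: 0 out, 0.008 fully in (still 6 mm above the block). Takes about 4 to 5 N to move and stays in where it is left. While it is out the pole is locked down; fully in, the pole is free.
- card_clip: Black plastic block on top of the pole, 30 (x) by 42 (y) by 44 mm (z), origin at its centre, axes parallel to the stand's. At first its centre is 139 mm above the counter, its underside 22 mm above the wood. Take it by the faces 30 mm apart. It slides up only. It cracks if the fingers' forces on it, both sides added, pass 60 N (30 N a finger); a grip of 15 to 20 N a finger is enough.
- upper_tube (a joint): How far the thin upper tube (15 mm across, carrying the clip) is out of the lower tube, m: 0 in, 0.07 at its stop (the first stop). It comes out first and takes 3 to 4 N.
- lower_tube (a joint): How far the thicker lower tube (23 mm across) is out of the stand, m: 0 in, 0.07 at its stop (the second stop). It follows when the upper tube is at its stop and takes about 6 to 8 N; the clip has then risen 140 mm in all. Springs and weight draw both tubes back down when the clip is let go.
- bread_roll: Loose bread roll, 90 mm across, 52 mm high, origin at the centre of its underside. Bystander, leave alone.
- jam_jar: Loose jam jar, 64 mm across, 85 mm high, origin at the centre of its underside. Bystander, leave alone.
- tongs: Loose steel serving tongs lying flat, 220 mm long (x), 60 mm wide, 12 mm high, origin under the middle. Bystander, leave alone.
Things that resemble listed ones, but are neither listed nor needed, are in the scene too. Several things look just like the sign_stand: the one meant starts farthest from the robot's base.

How it is judged:
On the way, in this order (a step that is already met when the one before it is completed fails the run):
1. the release button is pressed fully in while the pole is still down (value of joint release_button above 0.006 m and value of joint upper_tube below 0.015 m), for 0.1 s.
2. the clip, held by the fingers, has been drawn up to the first stop (value of joint upper_tube above 0.062 m and contact force between the fingers and card_clip above 1 N), for 0.05 s.
At the end, for the whole second after the job is handed in: The program has ended with the fingers still holding the clip, still, with both tubes within 8 mm of their stops (the clip raised about 140 mm), the button in, and roll, jar and tongs within 30 mm of where they were (all of step 2 and value of joint lower_tube above 0.062 m and value of joint release_button above 0.006 m and linear speed of card_clip below 0.02 m/s and distance of each of bread_roll, jam_jar, tongs from where it was at the start of the episode below 0.03 m); the arm keeps its last pose, push and grip.
It fails at once if the card clip is squeezed or pulled with over 60 N, both fingers added (contact force between the fingers and card_clip above 60 N).
It fails at once if the roll, the jar or the tongs are moved (distance of any of bread_roll, jam_jar, tongs from where it was at the start of the episode above 0.03 m).
It also fails if it takes over 42 s, if anything falls off the work surface, if the arm or the gripper's body presses on something with over 40 N, if the wrist force passes 120 N, or if a joint passes its speed limit or range.

### The arm

A 7-joint arm with a two-finger parallel gripper is mounted at the origin on the work surface. World frame = base frame: x ahead of the robot, y to its left, z up, the work surface at z = 0. Lengths are in m, angles in rad, forces in N, time in s.
With the tool pointing down it reaches from about 0.4 to 0.85 m from the base axis. Payload 4.5 kg.
Tool frame: the origin (TCP) lies at the very end of the fingers, on their centre line; the grasp point (between the pads) lies 19 mm behind it; z points along the fingers, y is the direction in which the jaws open and shut (so a half turn about z gives the same grasp; the last joint's range is limited). The gripper opens to 88 mm and grips with 3 to 60 N. Pads are 18 mm wide; open, the fingers measure 123 mm over their backs; the gripper's body (75 mm by 187 mm) begins 45 mm behind the grasp point.
Start: joints at [1.374, 0.689, -0.195, 1.565, 0.157, 0.902, -0.215], TCP at [0.143, -0.608, 0.239] pointing down, gripper open.
Joint ranges: [-3.01, 3.01], [-0.46, 2.08], [-1.47, 1.51], [0.13, 2.56], [-1, 4.14], [0.04, 2.09], [-2.66, 2.66]. Speed limits (rad/s): [2.57, 2.57, 3.14, 3.14, 3.14, 3.14, 3.14].

### API

Orientations are given as a unit quaternion [x, y, z, w].
In Python, from plant import telemetry, imaging, r gives the robot as it stands.
- The arm moves only by the shell command python3 -m creep 'ROWS' [FORCE]. ROWS is JSON, a list of rows, each a list of 5 numbers: the closure in counts, from 0 (fully open) to 255 (shut), then the shift along the tool's x, y, z in m, then the turn about the tool's z in degrees. In form: [[fingers, x, y, z, yaw], ...]. A call has 1 to 10 rows; each row is the pose to reach, as a shift and turn from the pose commanded when the call began, along the tool's axes at that moment; what a row does not reach only later rows make up. A row lasts 1/8 s, in which the tool goes at most 62.5 mm and 10.7 degrees, less where a joint would pass 70% of its speed; a pose out of reach is approached as far as the arm can. A call with a gripper value outside its range is refused whole. The fingers move at their own pace and stop on an object; FORCE is the grip in N (left out, the last holds). Time passes only in rows, so rows that repeat a pose let the fingers close. It gives the time, the measured TCP pose, the force and the opening at its end, in the units of the state.
- telemetry.get_state(): the state, without advancing time (a new reading comes with each control period).
- imaging.snapshot(name): name is "side" or "top" or "wrist"; returns a dict with "image" (420x560x3 uint8, blue, green, red), "camera_matrix" (3x3 intrinsics, pixels), "distortion" ([k1, k2, p1, p2, k3] as OpenCV has them; the pictures are not rectified), "R" (3x3) and "t" (3): a world point X has camera coordinates R X + t; the wrist camera has in their place "hand_eye" (4x4, takes a point from camera to tool coordinates, whose origin is the TCP and whose axes are the flange's). Camera axes: x right, y down, z forward; pixel columns grow to the right and rows downward; lengths in m; the calibration is good to about 2 mm. A picture is of the moment at which its call begins: read the wrist's pose just before it. There is no depth.
- r.finish_job(): hands the job in, once; it reports no verdict.
Trained networks look in a picture, given as the dict that the camera call returned (one of the last four; its "shot" number tells which), for a name from the list of things; names that differ only in an ending like _2 or _b are one class to them, and where a whole thing is asked for, a point or a joint stands for the part that bears it (a point fixed in the world has none). Each returns a list of dicts, best first, with "score" (0 to 1); they miss things now and then, are a little off and sometimes report something else, mostly with a low value. They report only what shows in the picture. A call takes as long as a camera call. They do not tell look-alikes from the thing itself.
- imaging.boxes_of(picture, target): "rect" ([left, top, right, bottom] in pixels, round what is visible of it).
- imaging.trace(picture, target): "pixels" (420x560 bool, what is visible of it) and "rect" ([left, top, right, bottom] in pixels, round what is visible of it).
- imaging.place_of(picture, target): "location" ([row, column] in pixels: a listed point, or the origin of a listed thing).
The state is a dict: "clock": time; "q": joint angles; "qd": joint speeds; "joint_torque": joint torques, N m; "tool_pos": TCP position; "eef_rot": TCP orientation; "contact_force": force on the tool from outside, world axes, zero at the start; "moment": the same for the moment, N m; "opening": opening from 0.0 (shut) to 1.0 (fully open).
Only numpy, scipy, OpenCV 4.12 (cv2) and the standard library are available. Lean on these libraries where they do the work, as an engineer would, in place of code of your own. Each camera call takes 0.05 s, during which the arm holds its last target.

## Working session

There is one attempt and no reset: what is moved stays moved. The work goes in short steps, Python scripts to look and compute and a shell command to move; the robot and the scene stay as the last step left them, time stands still between calls to the robot, and variables do not carry over. Pictures are saved under pics/ and viewed, and the job is handed in when it is done.

```bash
ls; mkdir -p pics; python3 - <<'E'
from plant import telemetry, imaging, r
import cv2
s=telemetry.get_state(); print({k:s[k] for k in ('clock','tool_pos','eef_rot','contact_force','opening')})
for n in ('side','top'):
    p=imaging.snapshot(n); cv2.imwrite(f'pics/{n}0.png',p['image'])
    print(n,p['R'],p['t'],p['camera_matrix'],p['distortion'])
    for t in ('sign_stand','button_top','card_clip','bread_roll','jam_jar','tongs'):
        print(t,[(d['score'],d['location']) for d in imaging.place_of(p,t)])
E
```

```text
pics
{'clock': 0.0, 'tool_pos': array([ 0.14278566, -0.60782727,  0.23792371]), 'eef_rot': array([ 9.93342565e-01,  1.15194304e-01, -1.64462512e-04, -8.90829091e-04]), 'contact_force': array([ 0.68845966, -0.55557229, -0.29203894]), 'opening': 0.9972932121826366}
side [[-0.67765117 -0.73512385  0.01953993]
 [-0.5344371   0.47405464 -0.69974937]
 [ 0.50513946 -0.48462885 -0.71412114]] [0.31580912 0.30320776 0.96938509] [[404.75476694   0.         280.40907269]
 [  0.         404.75476694 200.89110332]
 [  0.           0.           1.        ]] [0.01868912 0.         0.         0.         0.        ]
sign_stand [(0.81, [206.6, 397.3]), (0.75, [336.2, 246.5]), (0.55, [196.8, 289.9])]
button_top [(0.51, [169.7, 408.0]), (0.5, [297.4, 248.8]), (0.39, [162.2, 294.4])]
card_clip [(0.68, [177.9, 285.0]), (0.63, [324.7, 237.7]), (0.62, [184.1, 404.1])]
bread_roll [(0.96, [275.2, 210.1]), (0.25, [199.0, 289.8])]
jam_jar [(0.76, [261.0, 129.6]), (0.2, [274.6, 212.0])]
tongs [(0.69, [149.2, 330.6])]
top [[ 0.02657722 -0.9994031   0.02207039]
 [-0.98687562 -0.02974915 -0.1587183 ]
 [ 0.15928013 -0.01756244 -0.9870772 ]] [-0.03286552  0.48240333  1.33436718] [[507.57867559   0.         276.14005984]
 [  0.         507.57867559 208.6596981 ]
 [  0.           0.           1.        ]] [-0.14074018  0.          0.          0.          0.        ]
sign_stand [(0.63, [202.7, 299.3]), (0.56, [290.7, 379.2]), (0.56, [290.4, 154.8])]
button_top [(0.66, [281.2, 157.7]), (0.59, [200.1, 296.8]), (0.53, [192.6, 313.3]), (0.41, [281.5, 401.2])]
card_clip [(0.82, [294.8, 372.2]), (0.7, [201.5, 284.2]), (0.69, [299.4, 129.2])]
bread_roll [(0.93, [220.4, 170.5]), (0.33, [194.3, 313.6])]
jam_jar []
tongs [(0.59, [176.8, 391.1]), (0.4, [218.1, 170.4])]
```

View pics/side0.png

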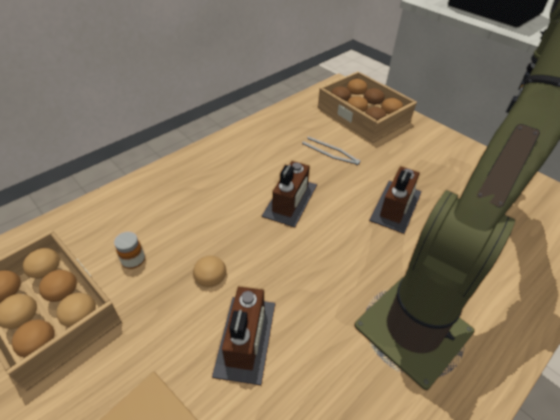

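View pics/top0.png

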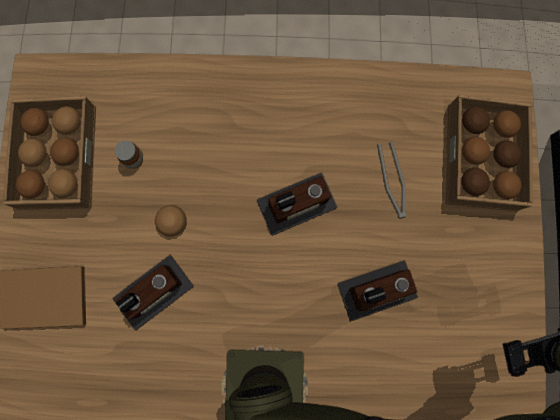

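```bash
cat > h.py <<'E'
import numpy as np, cv2
def ray(p,rc):
    uv=cv2.undistortPoints(np.array([[[rc[1],rc[0]]]],float),p['camera_matrix'],np.array(p['distortion']))[0,0]
    R=np.array(p['R']);t=np.array(p['t'])
    return -R.T@t, R.T@np.array([uv[0],uv[1],1])
def onz(p,rc,z):
    c,d=ray(p,rc); return c+d*(z-c[2])/d[2]
def proj(p,X):
    R=np.array(p['R']);t=np.array(p['t'])
    return cv2.projectPoints(np.array(X,float).reshape(-1,1,3),cv2.Rodrigues(R)[0],t,p['camera_matrix'],np.array(p['distortion']))[0][:,0]
E
python3 - <<'E'
from plant import imaging
from h import *
Z={'sign_stand':0,'button_top':.109,'card_clip':.139,'bread_roll':0,'jam_jar':0,'tongs':0}
for n in ('side','top'):
    p=imaging.snapshot(n)
    for t in Z:
        for d in imaging.place_of(p,t): print(n,t,d['score'],onz(p,d['location'],Z[t]).round(3), np.linalg.norm(onz(p,d['location'],Z[t])[:2]).round(3))
E
```

```text
side sign_stand 0.9 [ 0.503 -0.076  0.   ] 0.509
side sign_stand 0.76 [0.249 0.313 0.   ] 0.4
side sign_stand 0.61 [ 0.265 -0.295  0.   ] 0.397
side button_top 0.54 [ 0.525 -0.112  0.109] 0.536
side button_top 0.53 [0.28  0.273 0.109] 0.391
side card_clip 0.63 [ 0.489 -0.042  0.139] 0.491
side card_clip 0.56 [0.227 0.344 0.139] 0.412
side card_clip 0.54 [ 0.249 -0.249  0.139] 0.352
side bread_roll 0.66 [0.452 0.266 0.   ] 0.524
side jam_jar 0.77 [0.622 0.403 0.   ] 0.742
side tongs 0.63 [ 0.589 -0.362  0.   ] 0.692
top sign_stand 0.94 [0.252 0.313 0.   ] 0.401
top sign_stand 0.92 [ 0.268 -0.307  0.   ] 0.407
top sign_stand 0.9 [ 0.509 -0.079  0.   ] 0.515
top sign_stand 0.41 [ 0.541 -0.126  0.   ] 0.555
top button_top 0.59 [ 0.522 -0.116  0.109] 0.534
top button_top 0.46 [ 0.293 -0.347  0.109] 0.454
top button_top 0.43 [0.273 0.278 0.109] 0.389
top card_clip 0.6 [0.217 0.335 0.139] 0.399
top card_clip 0.49 [ 0.492 -0.045  0.139] 0.494
top card_clip 0.49 [ 0.263 -0.266  0.139] 0.374
top bread_roll 0.7 [0.441 0.27  0.   ] 0.517
top jam_jar 0.88 [0.627 0.395 0.   ] 0.741
top tongs 0.65 [ 0.588 -0.339  0.   ] 0.679
```

The pictures show three stands. The one meant (farthest, r≈0.51) is at top px (298,203). The roll is at (170,220), the jar at (128,155) and the tongs at (393,180). I'll refine the pose with a model fit.

```bash
cat > fit.py <<'E'
from plant import imaging
from h import *
from scipy.optimize import minimize
def box(x0,x1,y0,y1,z0,z1): return np.array([[x,y,z] for x in(x0,x1) for y in(y0,y1) for z in(z0,z1)])
PARTS=[box(-.055,.055,-.1,.1,0,.008),box(-.032,.032,-.0775,.0775,0,.095),box(-.015,.015,.019,.061,.117,.161)]
def W(v,P):
    c,s=np.cos(v[2]),np.sin(v[2]); P=np.asarray(P,float)
    return np.c_[v[0]+c*P[:,0]-s*P[:,1], v[1]+s*P[:,0]+c*P[:,1], P[:,2]]
def sil(p,v,parts=PARTS):
    m=np.zeros((420*4,560*4),np.uint8)
    for P in parts:
        h=cv2.convexHull(proj(p,W(v,P)).astype(np.float32)); cv2.fillConvexPoly(m,np.round((h+.5)*4).astype(np.int32),255)
    return cv2.resize(m,(560,420),interpolation=cv2.INTER_AREA)/255.
E
python3 - <<'E'
from fit import *
v0=np.array([.507,-.078,.43]); ps=[];ms=[]
for n in('side','top'):
    p=imaging.snapshot(n); 
    best=min(imaging.trace(p,'sign_stand'),key=lambda d:np.linalg.norm(np.argwhere(d['pixels']).mean(0)[::-1]-proj(p,[[.507,-.078,.05]])[0]))
    ps.append(p);ms.append(best['pixels'].astype(float)); print(n,best['score'],best['rect'],best['pixels'].sum(),sil(p,v0).sum())
for idx in ([0],[1],[0,1]):
    f=lambda v: sum(abs(sil(ps[i],v)-ms[i]).sum() for i in idx)
    o=minimize(f,v0,method='Nelder-Mead',options=dict(initial_simplex=v0+np.array([[0,0,0],[.02,0,0],[0,.02,0],[0,0,.15]])))
    print(idx,o.x,np.degrees(o.x[2]),o.fun)
v=o.x
print('btn',W(v,[[0,-.045,.109]]),'clip',W(v,[[0,.04,.139]]))
for p,n in zip(ps,('side','top')):
    im=cv2.resize(p['image'],None,fx=4,fy=4,interpolation=cv2.INTER_CUBIC)
    for P in PARTS:
        q=((proj(p,W(v,P))+.5)*4).astype(int)
        for a in range(8):
            for b in (a^1,a^2,a^4):
                cv2.line(im,tuple(map(int,q[a])),tuple(map(int,q[b])),(0,255,0),1)
    c=(proj(p,[[.507,-.078,.05]])[0]*4).astype(int)
    for X in([0,-.045,.109],):
        cv2.circle(im,tuple(map(int,proj(p,W(v,[X]))[0]*4+2)),4,(0,0,255),-1)
    cv2.imwrite(f'pics/fit_{n}.png',im[c[1]-200:c[1]+200,c[0]-200:c[0]+200])
a=cv2.imread('pics/fit_side.png');b=cv2.imread('pics/fit_top.png');cv2.imwrite('pics/fit1.png',np.hstack([a,b]))
E
```

```text
side 0.7 [259.5, 161.8, 313.2, 225.2] 2198 2253.686274509804
top 0.62 [258.3, 171.1, 340.4, 234.7] 2877 2847.6470588235293
[0] [ 0.50619855 -0.07668442  0.43674499] 25.023644550332072 94.81960784313725
[1] [ 0.50594101 -0.07650035  0.43289849] 24.803256649323586 67.20392156862745
[0, 1] [ 0.50600027 -0.07639902  0.43193525] 24.748066638801674 164.76078431372548
btn [[ 0.52483858 -0.11726609  0.109     ]] clip [[ 0.4892551  -0.04007272  0.139     ]]
```

View pics/fit1.png

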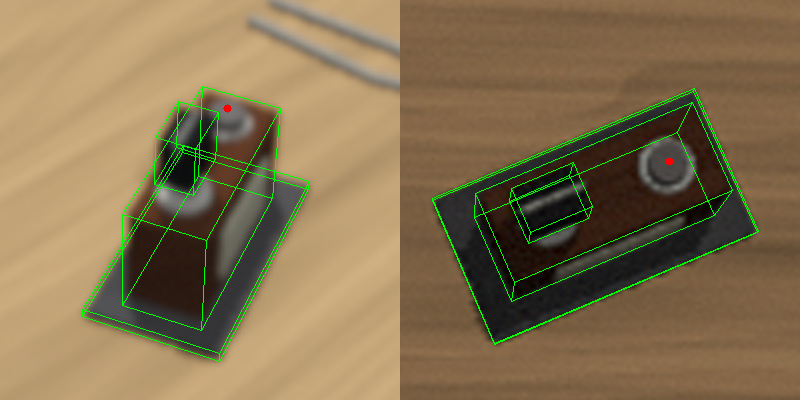

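The fit agrees in both views to about 1 mm: heading 24.8°, button (0.525,-0.117), clip (0.489,-0.040). Next I'll work out the approach to above the button, with the jaw axis along the stand's x so that the gripper body clears the clip.

```bash
cat > go.py <<'E'
from plant import telemetry
import numpy as np,sys
from scipy.spatial.transform import Rotation as Ro
def go(x,y,z,ang=-65.25):
    s=telemetry.get_state(); R=Ro.from_quat(s['eef_rot']).as_matrix()
    a=np.degrees(np.arctan2(R[1,0],R[0,0]))
    d=R.T@(np.array([x,y,z])-s['tool_pos'])
    y0=-(ang-a); 
    print('t',s['clock'],'pos',s['tool_pos'].round(4),'yaw',a.round(2),'tilt',R[:,2].round(4),'F',np.round(s['contact_force'],1),'open',round(s['opening'],3),'q7',s['q'][-1].round(2))
    print('shift',d.round(4),'turn options',[(y0+180*k) for k in(-2,-1,0,1,2)])
if __name__=='__main__': go(*map(float,sys.argv[1:]))
E
python3 go.py .525 -.117 .2
```

```text
t 1.6 pos [ 0.143  -0.6084  0.2387] yaw 13.23 tilt [ 1.e-04 -0.e+00 -1.e+00] F [ 0.5  0.2 -0.5] open 1.001 q7 -0.22
shift [ 0.4843 -0.391   0.0387] turn options [np.float64(-281.524307574527), np.float64(-101.52430757452699), np.float64(78.47569242547301), np.float64(258.475692425473), np.float64(438.475692425473)]
```

```bash
python3 -m creep '[[255,0.048,-0.039,0,-10],[255,0.096,-0.078,0,-20],[255,0.144,-0.117,0,-30],[255,0.192,-0.156,0,-40],[255,0.240,-0.195,0,-50],[255,0.288,-0.234,0,-60],[255,0.336,-0.273,0,-70],[255,0.384,-0.312,0,-80],[255,0.432,-0.351,0,-90],[255,0.470,-0.380,0,-98]]' 20; python3 go.py .525 -.117 .15
```

```text
clock: 2.85
tool_pos: [0.5152, -0.1285, 0.2391]
eef_rot: [0.562, 0.827, 0.001, 0.0]
contact_force: [0.5, -0.5, -0.0]
opening: 0.008
t 2.85 pos [ 0.5152 -0.1285  0.2391] yaw 111.6 tilt [ 1.3e-03  4.0e-04 -1.0e+00] F [ 0.5 -0.5 -0. ] open 0.008 q7 0.04
shift [0.0071 0.0132 0.0891] turn options [np.float64(-183.1450758892845), np.float64(-3.1450758892844988), np.float64(176.8549241107155), np.float64(356.8549241107155), np.float64(536.8549241107155)]
```

```bash
python3 -m creep '[[255,0.007,0.013,0,-3.2],[255,0.007,0.013,0.03,-3.2],[255,0.007,0.013,0.06,-3.2],[255,0.007,0.013,0.089,-3.2],[255,0.007,0.013,0.089,-3.2],[255,0.007,0.013,0.089,-3.2]]'; python3 go.py .525 -.117 .109
python3 - <<'E'
from fit import *
from plant import telemetry
ims=[]
for n in('side','top'):
    p=imaging.snapshot(n); v=np.array([.506,-.0764,.432])
    im=cv2.resize(p['image'],None,fx=4,fy=4,interpolation=cv2.INTER_CUBIC)
    s=telemetry.get_state()['tool_pos']
    for X,c in((W(v,[[0,-.045,.109]]),(0,0,255)),([s],(0,255,0))):
        cv2.circle(im,tuple(map(int,proj(p,X)[0]*4+2)),3,c,-1)
    c=(proj(p,[[.507,-.078,.05]])[0]*4).astype(int)
    ims.append(im[c[1]-300:c[1]+200,c[0]-200:c[0]+200])
cv2.imwrite('pics/a2.png',np.hstack(ims))
p=imaging.snapshot('wrist');cv2.imwrite('pics/w2.png',p['image'])
E
```

```text
clock: 3.6
tool_pos: [0.5235, -0.1204, 0.1506]
eef_rot: [0.542, 0.84, 0.0, 0.001]
contact_force: [0.5, 0.7, 0.4]
opening: 0.004
t 3.6 pos [ 0.5235 -0.1204  0.1506] yaw 114.37 tilt [ 1.1e-03 -6.0e-04 -1.0e+00] F [0.5 0.7 0.4] open 0.004 q7 -0.05
shift [0.0025 0.0027 0.0416] turn options [np.float64(-180.3820622692757), np.float64(-0.38206226927570697), np.float64(179.6179377307243), np.float64(359.6179377307243), np.float64(539.6179377307243)]
```

View pics/a2.png

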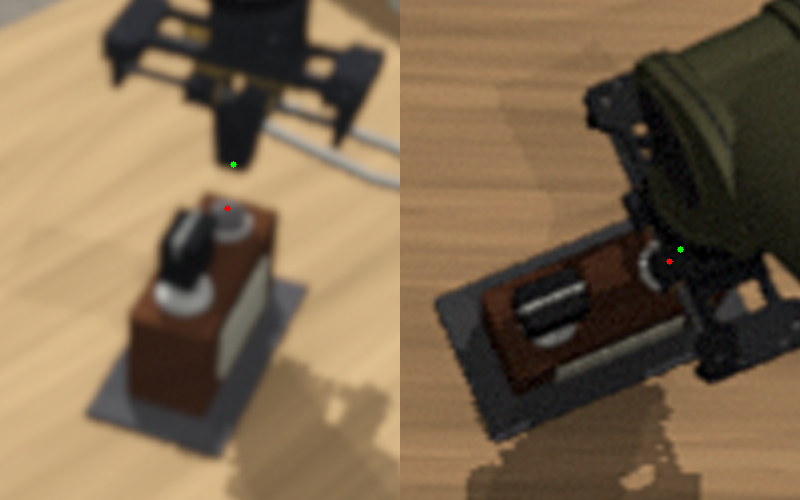

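View pics/w2.png

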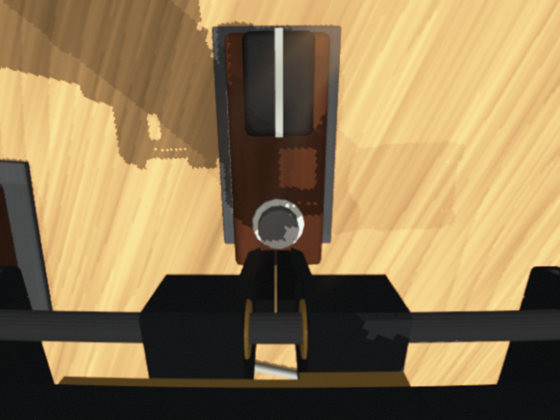

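The wrist view shows the tool in line with the button (278,222) and the clip (278,80), heading matched. Now I'll check the residual offset.

```bash
python3 go.py .525 -.117 .109;  python3 -m creep '[[255,0.002,0.002,0.03,-0.4],[255,0.002,0.002,0.03,-0.4]]'; python3 go.py .525 -.117 .109
```

```text
t 3.75 pos [ 0.5239 -0.1201  0.1509] yaw 114.4 tilt [ 2.2e-03 -5.0e-04 -1.0e+00] F [-0.1  0.7  0.2] open 0.002 q7 -0.05
shift [0.0024 0.0022 0.0419] turn options [np.float64(-180.353738096258), np.float64(-0.353738096258013), np.float64(179.646261903742), np.float64(359.646261903742), np.float64(539.646261903742)]
clock: 4.0
tool_pos: [0.5233, -0.1171, 0.1192]
eef_rot: [0.538, 0.843, -0.001, -0.001]
contact_force: [-0.1, 0.2, 0.5]
opening: 0.01
t 4.0 pos [ 0.5233 -0.1171  0.1192] yaw 114.84 tilt [-2.2e-03 -2.0e-04 -1.0e+00] F [-0.1  0.2  0.5] open 0.01 q7 -0.09
shift [-0.0006  0.0016  0.0102] turn options [np.float64(-179.90583714902428), np.float64(0.09416285097572086), np.float64(180.09416285097572), np.float64(360.09416285097575), np.float64(540.0941628509757)]
```

```bash
python3 -m creep '[[255,0,0.0015,0.004,0],[255,0,0.0015,0.008,0],[255,0,0.0015,0.011,0],[255,0,0.0015,0.014,0],[255,0,0.0015,0.016,0],[255,0,0.0015,0.0175,0],[255,0,0.0015,0.0175,0]]'; python3 go.py .525 -.117 .101
```

```text
clock: 4.88
tool_pos: [0.5258, -0.1166, 0.1022]
eef_rot: [0.539, 0.843, 0.0, 0.0]
contact_force: [0.2, -0.5, 1.9]
opening: 0.007
t 4.875 pos [ 0.5258 -0.1166  0.1022] yaw 114.82 tilt [ 5.e-04 -1.e-04 -1.e+00] F [ 0.2 -0.5  1.9] open 0.007 q7 -0.11
shift [-0.     -0.0009  0.0012] turn options [np.float64(-179.92976602747052), np.float64(0.07023397252947916), np.float64(180.07023397252948), np.float64(360.0702339725295), np.float64(540.0702339725294)]
```

```bash
python3 -m creep '[[255,0,0,0.001,0],[255,0,0,0.002,0],[255,0,0,0.002,0]]'; python3 go.py .525 -.117 .101
```

```text
clock: 5.25
tool_pos: [0.5258, -0.1166, 0.1014]
eef_rot: [0.539, 0.843, -0.0, 0.001]
contact_force: [-1.4, -0.5, 14.1]
opening: 0.003
t 5.25 pos [ 0.5258 -0.1166  0.1014] yaw 114.82 tilt [ 0.0011 -0.001  -1.    ] F [-1.4 -0.5 14.1] open 0.003 q7 -0.11
shift [ 0.     -0.0009  0.0004] turn options [np.float64(-179.92894410172673), np.float64(0.07105589827327208), np.float64(180.07105589827327), np.float64(360.07105589827324), np.float64(540.0710558982732)]
```

At z=0.1014 there is 14 N of resistance, so the button is at its stop. Now I'll lift and look.

```bash
python3 -m creep '[[255,0,0,-0.01,0],[255,0,0,-0.04,0],[0,0,0,-0.08,0],[0,0,0,-0.1,0],[0,0,0,-0.1,0],[0,0,0,-0.1,0]]'; python3 go.py .489 -.040 .19
python3 - <<'E'
from fit import *
from plant import telemetry
p=imaging.snapshot('wrist');cv2.imwrite('pics/w3.png',p['image'])
s=telemetry.get_state()
from scipy.spatial.transform import Rotation as Ro
H=np.array(p['hand_eye']); T=np.eye(4);T[:3,:3]=Ro.from_quat(s['eef_rot']).as_matrix();T[:3,3]=s['tool_pos']
M=np.linalg.inv(T@H);p['R'],p['t']=M[:3,:3],M[:3,3]
v=np.array([.506,-.0764,.432])
im=p['image'].copy()
for P in [PARTS[1],PARTS[2]]:
    q=proj(p,W(v,P)).astype(int)
    for a in range(8):
        for b in (a^1,a^2,a^4): cv2.line(im,tuple(map(int,q[a])),tuple(map(int,q[b])),(0,255,0),1)
for z,c in((.109,(0,0,255)),(.101,(255,0,0))):
    ang=np.linspace(0,6.28,40); q=proj(p,W(v,np.c_[.014*np.cos(ang),-.045+.014*np.sin(ang),0*ang+z]))
    cv2.polylines(im,[q.astype(np.int32)],True,c,1)
cv2.imwrite('pics/w3f.png',im)
for t in('button_top','card_clip'): print(t,[(d['score'],d['location']) for d in imaging.place_of(p,t)][:2])
print(proj(p,W(v,[[0,-.045,.109],[0,-.045,.101],[0,.04,.139]])))
E
```

```text
clock: 6.0
tool_pos: [0.5247, -0.1166, 0.1992]
eef_rot: [0.539, 0.843, -0.0, -0.001]
contact_force: [-0.1, 1.2, 0.5]
opening: 0.437
t 6.0 pos [ 0.5247 -0.1166  0.1992] yaw 114.82 tilt [-0.0019  0.     -1.    ] F [-0.1  1.2  0.5] open 0.437 q7 0.02
shift [ 0.0845 -0.0002  0.0093] turn options [np.float64(-179.92812155026593), np.float64(0.07187844973407209), np.float64(180.07187844973407), np.float64(360.0718784497341), np.float64(540.0718784497341)]
button_top [(0.68, [206.9, 274.3])]
card_clip [(0.72, [99.3, 279.0])]
[[275.4611438  211.37578226]
 [275.47679784 208.42357952]
 [275.73494887  98.75083877]]
```

View pics/w3f.png

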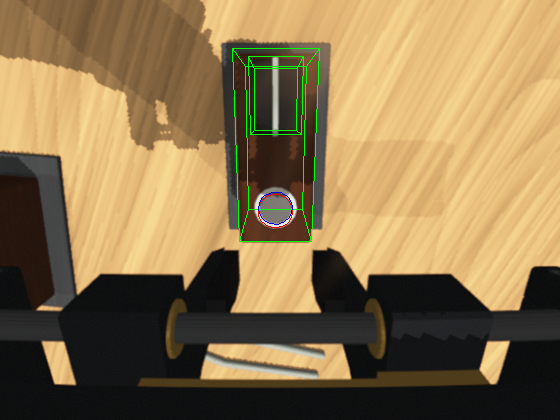

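The overlay matches the picture: the button sits at the pressed height (row 207, against 208.4 expected in and 211.4 out). Now over the clip.

```bash
python3 -m creep '[[0,0.04,0,0,0],[0,0.0845,0,0,0],[0,0.0845,0,0.01,0],[0,0.0845,0,0.03,0],[0,0.0845,0,0.055,0],[0,0.0845,0,0.07,0],[0,0.0845,0,0.079,0],[0,0.0845,0,0.079,0],[0,0.0845,0,0.079,0]]'; python3 go.py .4893 -.040 .12
python3 - <<'E'
from fit import *
ims=[]
p=imaging.snapshot('wrist');ims.append(p['image'])
p=imaging.snapshot('side');
im=cv2.resize(p['image'],None,fx=3,fy=3,interpolation=cv2.INTER_CUBIC)
c=(proj(p,[[.507,-.078,.08]])[0]*3).astype(int)
ims.append(im[c[1]-210:c[1]+210,c[0]-120:c[0]+120])
cv2.imwrite('pics/g4.png',np.hstack(ims))
E
```

```text
clock: 7.28
tool_pos: [0.4905, -0.0398, 0.1217]
eef_rot: [0.539, 0.843, 0.0, 0.0]
contact_force: [-0.8, 0.6, 0.1]
opening: 1.0
t 7.275 pos [ 0.4905 -0.0398  0.1217] yaw 114.82 tilt [ 0.001 -0.    -1.   ] F [-0.8  0.6  0.1] open 1.0 q7 -0.29
shift [ 0.0003 -0.0012  0.0017] turn options [np.float64(-179.93063986598628), np.float64(0.06936013401372065), np.float64(180.06936013401372), np.float64(360.0693601340137), np.float64(540.0693601340138)]
```

View pics/g4.png

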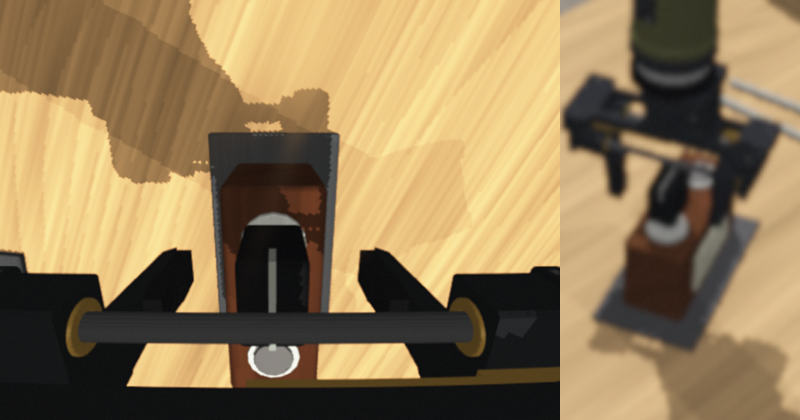

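The fingers straddle the clip (white line at col 271, finger midpoint at col 275), a −1.5 mm offset along the tool's y that the pose numbers confirm. I'll correct it, then close softly.

```bash
python3 -m creep '[[100,0,-0.0014,0.001,0],[150,0,-0.0014,0.001,0],[150,0,-0.0014,0.001,0],[150,0,-0.0014,0.001,0],[180,0,-0.0014,0.001,0],[255,0,-0.0014,0.001,0],[255,0,-0.0014,0.001,0],[255,0,-0.0014,0.001,0]]' 8; python3 go.py .4893 -.040 .12;  python3 -m creep '[[255,0,0,0,0],[255,0,0,0,0]]' 18; python3 go.py .4893 -.040 .12
```

```text
clock: 8.38
tool_pos: [0.4891, -0.0402, 0.1203]
eef_rot: [0.539, 0.843, 0.0, 0.0]
contact_force: [1.4, -0.1, -1.2]
opening: 0.342
t 8.375 pos [ 0.4891 -0.0402  0.1203] yaw 114.83 tilt [ 6.e-04  3.e-04 -1.e+00] F [ 1.4 -0.1 -1.2] open 0.342 q7 -0.29
shift [0.0001 0.0002 0.0003] turn options [np.float64(-179.92082874722394), np.float64(0.07917125277606374), np.float64(180.07917125277606), np.float64(360.07917125277606), np.float64(540.0791712527761)]
clock: 8.62
tool_pos: [0.4891, -0.0402, 0.1202]
eef_rot: [0.539, 0.843, 0.0, 0.0]
contact_force: [1.8, 0.1, -0.7]
opening: 0.34
t 8.625 pos [ 0.4891 -0.0402  0.1202] yaw 114.83 tilt [ 6.e-04  3.e-04 -1.e+00] F [ 1.8  0.1 -0.7] open 0.34 q7 -0.29
shift [0.0001 0.0003 0.0002] turn options [np.float64(-179.92257254843193), np.float64(0.07742745156807018), np.float64(180.07742745156807), np.float64(360.07742745156804), np.float64(540.077427451568)]
```

The fingers are gripping at opening 0.34, which is 30 mm, as expected. Now a slow draw up: first 10 mm as a check.

```bash
python3 -m creep '[[255,0,0,-0.003,0],[255,0,0,-0.007,0],[255,0,0,-0.01,0],[255,0,0,-0.01,0]]' 18; python3 go.py .4893 -.040 .26
```

```text
clock: 9.12
tool_pos: [0.4891, -0.0403, 0.1306]
eef_rot: [0.539, 0.843, 0.0, 0.0]
contact_force: [2.4, 1.3, -1.7]
opening: 0.334
t 9.125 pos [ 0.4891 -0.0403  0.1306] yaw 114.82 tilt [ 8.e-04  2.e-04 -1.e+00] F [ 2.4  1.3 -1.7] open 0.334 q7 -0.28
shift [ 1.000e-04  4.000e-04 -1.294e-01] turn options [np.float64(-179.92805386931144), np.float64(0.07194613068855915), np.float64(180.07194613068856), np.float64(360.07194613068856), np.float64(540.0719461306885)]
```

```bash
python3 -m creep '[[255,0,0,-0.004,0],[255,0,0,-0.009,0],[255,0,0,-0.014,0],[255,0,0,-0.019,0],[255,0,0,-0.024,0],[255,0,0,-0.029,0],[255,0,0,-0.034,0],[255,0,0,-0.039,0],[255,0,0,-0.043,0],[255,0,0,-0.046,0]]' 18; python3 go.py .4893 -.040 .26;  python3 -m creep '[[255,0,0,-0.002,0],[255,0,0,-0.004,0],[255,0,0,-0.006,0],[255,0,0,-0.008,0],[255,0,0,-0.010,0],[255,0,0,-0.012,0],[255,0,0,-0.014,0],[255,0,0,-0.016,0],[255,0,0,-0.018,0],[255,0,0,-0.020,0]]' 18; python3 go.py .4893 -.040 .26
python3 - <<'E'
from fit import *
ims=[]
p=imaging.snapshot('wrist');ims.append(p['image'])
p=imaging.snapshot('side');
im=cv2.resize(p['image'],None,fx=3,fy=3,interpolation=cv2.INTER_CUBIC)
c=(proj(p,[[.507,-.078,.12]])[0]*3).astype(int)
ims.append(im[c[1]-210:c[1]+210,c[0]-120:c[0]+120])
cv2.imwrite('pics/g5.png',np.hstack(ims))
E
```

```text
clock: 10.38
tool_pos: [0.4889, -0.0403, 0.1765]
eef_rot: [0.539, 0.843, 0.0, 0.0]
contact_force: [2.9, 1.7, -3.9]
opening: 0.338
t 10.375 pos [ 0.4889 -0.0403  0.1765] yaw 114.83 tilt [ 3.e-04  1.e-04 -1.e+00] F [ 2.9  1.7 -3.9] open 0.338 q7 -0.2
shift [ 0.0001  0.0005 -0.0835] turn options [np.float64(-179.92364501840484), np.float64(0.07635498159515919), np.float64(180.07635498159516), np.float64(360.07635498159516), np.float64(540.0763549815952)]
clock: 11.62
tool_pos: [0.4888, -0.0403, 0.1961]
eef_rot: [0.539, 0.843, 0.0, -0.0]
contact_force: [4.5, 1.3, -6.1]
opening: 0.339
t 11.625 pos [ 0.4888 -0.0403  0.1961] yaw 114.82 tilt [-1.e-04  2.e-04 -1.e+00] F [ 4.5  1.3 -6.1] open 0.339 q7 -0.16
shift [ 0.0001  0.0006 -0.0639] turn options [np.float64(-179.9273486693225), np.float64(0.07265133067750185), np.float64(180.0726513306775), np.float64(360.0726513306775), np.float64(540.0726513306774)]
```

View pics/g5.png

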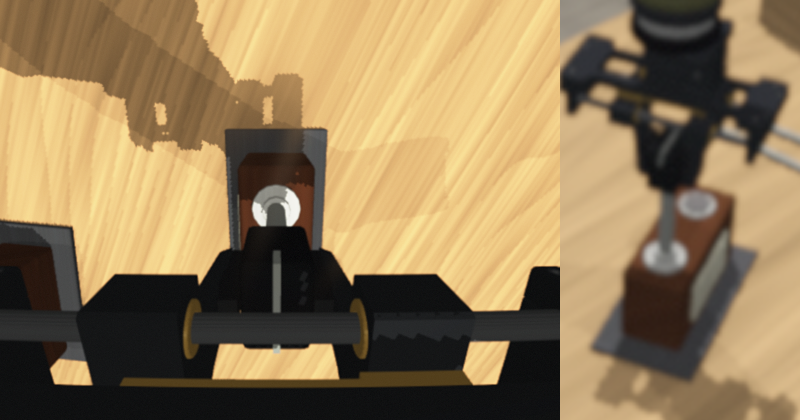

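The clip is held with the thin tube out. The force stepped up to 6 N past 70 mm, as expected for the second tube. I'll continue.

```bash
python3 -m creep '[[255,0,0,-0.004,0],[255,0,0,-0.009,0],[255,0,0,-0.014,0],[255,0,0,-0.019,0],[255,0,0,-0.024,0],[255,0,0,-0.029,0],[255,0,0,-0.034,0],[255,0,0,-0.039,0],[255,0,0,-0.044,0],[255,0,0,-0.048,0]]' 18; python3 go.py .4893 -.040 .26;  python3 -m creep '[[255,0,0,-0.002,0],[255,0,0,-0.004,0],[255,0,0,-0.006,0],[255,0,0,-0.008,0],[255,0,0,-0.010,0],[255,0,0,-0.012,0],[255,0,0,-0.013,0],[255,0,0,-0.014,0],[255,0,0,-0.014,0]]' 18; python3 go.py .4893 -.040 .26
```

```text
clock: 12.98
tool_pos: [0.4887, -0.0404, 0.2441]
eef_rot: [0.539, 0.843, 0.0, -0.0]
contact_force: [5.0, 1.5, -6.6]
opening: 0.342
t 12.975 pos [ 0.4887 -0.0404  0.2441] yaw 114.83 tilt [-1.e-04  3.e-04 -1.e+00] F [ 5.   1.5 -6.6] open 0.342 q7 -0.09
shift [ 0.0001  0.0007 -0.0159] turn options [np.float64(-179.92485013482974), np.float64(0.07514986517026045), np.float64(180.07514986517026), np.float64(360.07514986517026), np.float64(540.0751498651703)]
clock: 14.1
tool_pos: [0.4887, -0.0404, 0.258]
eef_rot: [0.539, 0.843, 0.0, -0.0]
contact_force: [5.4, 2.5, -5.3]
opening: 0.342
t 14.1 pos [ 0.4887 -0.0404  0.258 ] yaw 114.83 tilt [-1.e-04  2.e-04 -1.e+00] F [ 5.4  2.5 -5.3] open 0.342 q7 -0.07
shift [ 0.0001  0.0007 -0.002 ] turn options [np.float64(-179.92443677336226), np.float64(0.0755632266377404), np.float64(180.07556322663774), np.float64(360.07556322663777), np.float64(540.0755632266378)]
```

```bash
python3 -m creep '[[255,0,0,-0.0005,0],[255,0,0,-0.001,0],[255,0,0,-0.0015,0],[255,0,0,-0.002,0],[255,0,0,-0.002,0],[255,0,0,-0.002,0]]' 18; python3 go.py .4893 -.040 .26
python3 - <<'E'
from fit import *
from plant import telemetry
from scipy.spatial.transform import Rotation as Ro
s=telemetry.get_state()
w=imaging.snapshot('wrist');a=w['image']
p=imaging.snapshot('side');v=np.array([.506,-.0764,.432])
print([(d['score'],d['location']) for d in imaging.place_of(p,'card_clip')], proj(p,W(v,[[0,.04,.279]])))
im=cv2.resize(p['image'],None,fx=3,fy=3,interpolation=cv2.INTER_CUBIC)
P=PARTS[2]+[0,0,.14]
q=((proj(p,W(v,P))+.5)*3).astype(int)
for i in range(8):
    for b in (i^1,i^2,i^4): cv2.line(im,tuple(map(int,q[i])),tuple(map(int,q[b])),(0,255,0),1)
c=(proj(p,[[.507,-.078,.17]])[0]*3).astype(int)
cv2.imwrite('pics/g6.png',np.hstack([a,im[max(0,c[1]-210):max(0,c[1]-210)+420,c[0]-120:c[0]+120]]))
t=imaging.snapshot('top')
for P,n in((p,'side'),(t,'top')):
  for o in('bread_roll','jam_jar','tongs'):
    print(n,o,[(d['score'],onz(P,d['location'],0).round(3)[:2]) for d in imaging.place_of(P,o)][:1])
E
```

```text
clock: 14.85
tool_pos: [0.4887, -0.0404, 0.2599]
eef_rot: [0.539, 0.843, 0.0, -0.0]
contact_force: [5.7, 1.4, -6.0]
opening: 0.338
t 14.85 pos [ 0.4887 -0.0404  0.2599] yaw 114.83 tilt [-2.e-04  2.e-04 -1.e+00] F [ 5.7  1.4 -6. ] open 0.338 q7 -0.07
shift [ 0.0001  0.0007 -0.0001] turn options [np.float64(-179.92292390827424), np.float64(0.07707609172575758), np.float64(180.07707609172576), np.float64(360.07707609172576), np.float64(540.0770760917258)]
[(0.96, [323.2, 237.7]), (0.72, [183.3, 401.8]), (0.64, [133.0, 285.6])] [[287.90060315 133.50989875]]
side bread_roll [(0.81, array([0.435, 0.271]))]
side jam_jar [(0.84, array([0.63 , 0.402]))]
side tongs [(0.65, array([ 0.588, -0.362]))]
top bread_roll [(0.86, array([0.448, 0.267]))]
top jam_jar [(0.74, array([0.635, 0.397]))]
top tongs []
```

View pics/g6.png

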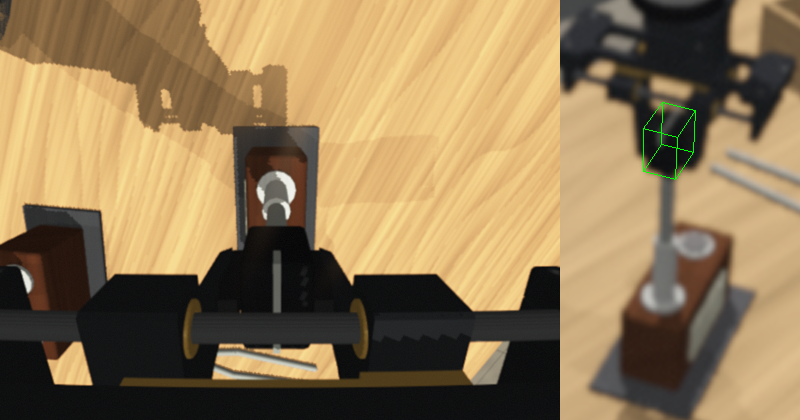

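```bash
python3 -m creep '[[255,0,0,-0.0005,0],[255,0,0,-0.001,0],[255,0,0,-0.001,0],[255,0,0,-0.001,0]]' 18; python3 go.py .4893 -.040 .26
```

```text
clock: 15.85
tool_pos: [0.4886, -0.0404, 0.2605]
eef_rot: [0.539, 0.843, 0.0, -0.0]
contact_force: [5.3, 2.0, -10.1]
opening: 0.341
t 15.85 pos [ 0.4886 -0.0404  0.2605] yaw 114.83 tilt [-5.e-04  5.e-04 -1.e+00] F [  5.3   2.  -10.1] open 0.341 q7 -0.07
shift [0.     0.0008 0.0005] turn options [np.float64(-179.92016498786506), np.float64(0.07983501213493582), np.float64(180.07983501213494), np.float64(360.07983501213494), np.float64(540.0798350121349)]
```

The pull rose to 10 N at 140.3 mm, so the second stop is reached. The force is moderate and the arm is still, so I'm handing in.

```bash
python3 -c "
from plant import r,telemetry
print(r.finish_job()); s=telemetry.get_state(); print(s['clock'],s['tool_pos'],s['contact_force'],s['opening'])"
```

```text
the job is handed in; nothing more can be done
None
the job is handed in; nothing more can be done
```

I pressed the release button on the farthest stand and drew the clip up to the pole's second stop. I handed the job in with the fingers still holding it, at about 16 s of the 42 s allowed. `finish_job` gave no verdict.

- **Button:** resistance rose to 14 N at z = 0.1014 m (fully in is 0.101 m). The wrist picture afterwards showed the button at its pressed height.
- **Clip:** I gripped it across the 30 mm faces at 18 N a finger. The fingers stayed at 30 mm open throughout, and the wrist pictures showed no slip.
- **Pole:** the pull went from about 4 N to 6 N past the first stop, then to 10 N at 140.3 mm of rise, which I took as the second stop. The last side picture showed both tubes out, with the clip within 3 pixels of where it should be when fully extended.
- **Roll, jar and tongs:** before the last 1 mm of lift, the networks placed them within about 17 mm of their first readings. The roll accounts for the largest difference. I put this down to network noise, because nothing came near them. The top camera did not detect the tongs in that final check, but the side camera placed them unchanged.

A sideways force of about 5 N remained on the tool at the end, well within the limits.

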